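# Transfer hot-air nozzles to the station's rack in working order

### The arm

A 6-joint arm with a two-finger parallel gripper is mounted at the origin on the work surface. World frame = base frame: x ahead of the robot, y to its left, z up, the work surface at z = 0. Lengths are in mm, angles in rad, forces in N, time in s.
With the tool pointing down it reaches from about 200 to 875 mm from the base axis. Payload 3.4 kg.
Tool frame: the origin (TCP) lies at the very end of the fingers, on their centre line; the grasp point (between the pads) lies 19 mm behind it (bot.tcp_to_grasp is the distance from the TCP to the grasp point, in mm); z points along the fingers, y is the line along which they close (so a half turn about z gives the same grasp; the last joint's range is limited). The gripper opens to 94 mm and grips with 3 to 60 N. Pads are 16 mm wide; open, the fingers measure 119 mm over their backs; the gripper's body (75 mm by 177 mm) begins 78 mm behind the grasp point.
Start: joints at [-1.446, 0.276, 1.505, -0, 1.361, -0.121], TCP at [139.913, -557.754, 205.493] pointing down, gripper open.
Joint ranges: [-2.89, 2.89], [-0.75, 2.08], [0.22, 2.7], [-1.18, 4.32], [0.11, 2.71], [-2.7, 2.7]. Speed limits (rad/s): [2.57, 2.57, 3.14, 3.14, 3.14, 3.14].

### API

Orientations are given as a rotation vector (axis times angle).
In Python, from workcell import bot gives the robot as it stands. The module is installed in compiled form; this text tells all that it offers.
- The arm moves only by the shell command python3 -m crank 'ROWS' [OPENING]. ROWS is JSON, a list of rows, each a list of 4 numbers: the shift along the tool's x, y, z in m, then the turn about the tool's z in rad. In form: [[x, y, z, turn], ...]. A call has 1 to 20 rows; each row shifts and turns the commanded pose from where the row before left it, along the tool's axes as they then stand; what a row does not reach is not made up. A row lasts 1/8 s, in which the tool goes at most 62.5 mm and 10.7 degrees, less where a joint would pass 70% of its speed; a pose out of reach is approached as far as the arm can. A call is refused whole if a number of a shift passes 0.0625 or a number of a turn 0.188, either way. A call with a gripper value outside its range is refused whole. OPENING is the closure, from 0 (fully open) to 1 (shut), set as the call begins (- or left out, the last holds). The fingers move at their own pace and stop on an object; the grip force is fixed at half the most. Time passes only in rows, so rows that do not move let the fingers close. It gives the time, the measured TCP pose, the force, the opening and the grip force at its end, in the units of the state.
- bot.get_obs(): the state, without advancing time (a new reading comes with each control period).
- bot.snapshot(name): name is "scene" or "top" or "wrist"; returns the picture (384x512x3 uint8, red, green, blue); there is no depth.
- bot.camera_params(name): a dict with "fx", "fy", "cx", "cy" (pixels), "T" (4x4, takes a point from camera to world coordinates); the wrist camera has in their place "mount" (4x4, takes a point from camera to tool coordinates, whose origin is the TCP and whose axes are the flange's). Camera axes: x right, y up, looking along -z (the intrinsics and any distortion apply to the point x, -y, -z); pixel columns grow to the right and rows downward; lengths in mm; the calibration is good to about 2 mm. The wrist camera is an equidistant fisheye: a pixel r from the principal point sees the ray r / f radians off the axis. A picture is of the moment at which its call begins: read the wrist's pose just before it. camera_params takes no time and is no camera call.
- bot.finish_job(): hands the job in; it is judged then, once.
The state is a dict: "time_s": time; "q": joint angles; "qvel": joint speeds; "effort": joint torques, N m; "tcp_pos": TCP position; "tool_rot": TCP orientation; "contact_force": force on the tool from outside, world axes, zero at the start; "torque": the same for the moment, N m; "finger_gap": finger opening in mm; "finger_force": force on a finger pad.
Only numpy, scipy, OpenCV 4.12 (cv2) and the standard library are available. Lean on these libraries where they do the work, as an engineer would, in place of code of your own. Each camera call takes 0.05 s, during which the arm holds its last target. There are 200 camera calls.

### The job

The four cooled hot-air nozzles stand on the white seats of the cooling stand in the order in which they will be used. Move them to the empty dark steel nozzle rack, one on each post and in the same left-to-right order as seen from the robot, each standing upright and fully seated over its post, and let go of them.

Things in the scene. Friction and masses are not known exactly. Their poses are not given: they have to be found in the camera images.
- nozzle_pin: Loose plain steel hot-air nozzle, upright, outlet up, about 40 g. Sizes in mm. Foot: round collar, outer dia 30, 22 high, bore 24 open below, small screw lugs at +x (20 from axis); shoulder to height 30; head: round barrel dia 18, heights 30-56, then thin tube dia 10 to height 74. Grip the barrel at heights 35-53. Origin: centre of the collar's lower rim, z up the axis.
- nozzle_round: Loose plain steel hot-air nozzle, upright, outlet up, about 45 g. Sizes in mm. Foot: round collar, outer dia 30, 22 high, bore 24 open below, small screw lugs at +x (20 from axis); shoulder to height 30; head: round tube dia 28, heights 29-54 (top), wide round mouth. Grip at heights 35-50. Origin: centre of the collar's lower rim, z up the axis.
- nozzle_square: Loose plain steel hot-air nozzle, upright, outlet up, about 60 g. Sizes in mm. Foot: round collar, outer dia 30, 22 high, bore 24 open below, small screw lugs at +x (20 from axis); shoulder to height 30; head: open square box 42 x 42 (x, y), heights 29-54 (top). Grip opposite faces at heights 35-50. Origin: centre of the collar's lower rim, z up the axis.
- nozzle_slot: Loose plain steel hot-air nozzle, upright, outlet up, about 50 g. Sizes in mm. Foot: round collar, outer dia 30, 22 high, bore 24 open below, small screw lugs at +x (20 from axis); shoulder to height 30; head: narrow open box, 14 in x, 54 in y, heights 29-54 (top). Grip along x at heights 35-50. Origin: centre of the collar's lower rim, z up the axis.
- stand: Cooling stand: fixed light grey plate 70 (x) by 310 (y) mm, top 12 above the bench, with four white seats in a row at y = 120, 40, -40, -120, x = 0; nozzles' lower rims start 17 above the bench. Origin: centre of its underside, on the bench; +y to the robot's left within 0.2 rad, +x away from the robot. It may be nearer or farther than the rack.
- rack: Empty nozzle rack: fixed dark steel, 70 (x) by 310 (y) mm, plate top 12 above the bench, lip to 18 along the +x edge. Four posts at y = 120, 40, -40, -120, x = 0 (dia 12, 18 tall above the plate, top 8 tapered to dia 4). A seated nozzle's rim rests on the plate, about 6 play round the post. Origin: centre of underside, on the bench; +y to the robot's left within 0.2 rad.
- seat_pin: White ceramic disc fixed on the cooling stand, dia 54 mm, 5 thick, with a steel post (dia 12, 18 tall above the disc, top 8 tapered to dia 4); nozzle_pin starts on it. Its place in the row differs from start to start. Origin: centre of the disc's underside, 12 above the bench; axes parallel to the stand's.
- seat_round: White ceramic disc fixed on the cooling stand, dia 54 mm, 5 thick, with a steel post (dia 12, 18 tall above the disc, top 8 tapered to dia 4); nozzle_round starts on it. Its place in the row differs from start to start. Origin: centre of the disc's underside, 12 above the bench; axes parallel to the stand's.
- seat_square: White ceramic disc fixed on the cooling stand, dia 54 mm, 5 thick, with a steel post (dia 12, 18 tall above the disc, top 8 tapered to dia 4); nozzle_square starts on it. Its place in the row differs from start to start. Origin: centre of the disc's underside, 12 above the bench; axes parallel to the stand's.
- seat_slot: White ceramic disc fixed on the cooling stand, dia 54 mm, 5 thick, with a steel post (dia 12, 18 tall above the disc, top 8 tapered to dia 4); nozzle_slot starts on it. Its place in the row differs from start to start. Origin: centre of the disc's underside, 12 above the bench; axes parallel to the stand's.
Not all that is in view belongs to the job. Leave any green, pink or purple look-alike of the nozzle_pin alone.

How it is judged (in metres and radians):
At the end, for the whole second after the job is handed in: Each nozzle is at rest on the post of the rack that has the same place in the row (counted from the left) as the seat it started from: within 10 mm of the post along the rack's x and y, its lower rim within 5 mm of the rack's plate, upright within 0.12 rad, slower than 0.02 m/s (x of nozzle_pin in the frame of rack between -0.01 and 0.01 m and z of nozzle_pin in the frame of rack between 0.007 and 0.017 m and angle between each of nozzle_pin, nozzle_round, nozzle_square, nozzle_slot's own z axis and vertical below 0.12 rad and linear speed of each of nozzle_pin, nozzle_round, nozzle_square, nozzle_slot below 0.02 m/s and ((y of seat_pin in the frame of stand between 0.1 and 0.14 m and y of nozzle_pin in the frame of rack between 0.11 and 0.13 m) or (y of seat_pin in the frame of stand between 0.02 and 0.06 m and y of nozzle_pin in the frame of rack between 0.03 and 0.05 m) or (y of seat_pin in the frame of stand between -0.06 and -0.02 m and y of nozzle_pin in the frame of rack between -0.05 and -0.03 m) or (y of seat_pin in the frame of stand between -0.14 and -0.1 m and y of nozzle_pin in the frame of rack between -0.13 and -0.11 m)) and x of nozzle_round in the frame of rack between -0.01 and 0.01 m and z of nozzle_round in the frame of rack between 0.007 and 0.017 m and ((y of seat_round in the frame of stand between 0.1 and 0.14 m and y of nozzle_round in the frame of rack between 0.11 and 0.13 m) or (y of seat_round in the frame of stand between 0.02 and 0.06 m and y of nozzle_round in the frame of rack between 0.03 and 0.05 m) or (y of seat_round in the frame of stand between -0.06 and -0.02 m and y of nozzle_round in the frame of rack between -0.05 and -0.03 m) or (y of seat_round in the frame of stand between -0.14 and -0.1 m and y of nozzle_round in the frame of rack between -0.13 and -0.11 m)) and x of nozzle_square in the frame of rack between -0.01 and 0.01 m and z of nozzle_square in the frame of rack between 0.007 and 0.017 m and ((y of seat_square in the frame of stand between 0.1 and 0.14 m and y of nozzle_square in the frame of rack between 0.11 and 0.13 m) or (y of seat_square in the frame of stand between 0.02 and 0.06 m and y of nozzle_square in the frame of rack between 0.03 and 0.05 m) or (y of seat_square in the frame of stand between -0.06 and -0.02 m and y of nozzle_square in the frame of rack between -0.05 and -0.03 m) or (y of seat_square in the frame of stand between -0.14 and -0.1 m and y of nozzle_square in the frame of rack between -0.13 and -0.11 m)) and x of nozzle_slot in the frame of rack between -0.01 and 0.01 m and z of nozzle_slot in the frame of rack between 0.007 and 0.017 m and ((y of seat_slot in the frame of stand between 0.1 and 0.14 m and y of nozzle_slot in the frame of rack between 0.11 and 0.13 m) or (y of seat_slot in the frame of stand between 0.02 and 0.06 m and y of nozzle_slot in the frame of rack between 0.03 and 0.05 m) or (y of seat_slot in the frame of stand between -0.06 and -0.02 m and y of nozzle_slot in the frame of rack between -0.05 and -0.03 m) or (y of seat_slot in the frame of stand between -0.14 and -0.1 m and y of nozzle_slot in the frame of rack between -0.13 and -0.11 m))); the robot touches nothing.
It also fails if it takes over 99 s, if anything falls off the work surface, if the arm or the gripper's body presses on something with over 40 N, if the wrist force passes 120 N, or if a joint passes its speed limit or range.

## Working session

There is one attempt and no reset: what is moved stays moved. The work goes in short steps, Python scripts to look and compute and a shell command to move; the robot and the scene stay as the last step left them, time stands still between calls to the robot, and variables do not carry over. Pictures are saved under pics/ and viewed, at most 14 in all, crops included, and the job is handed in when it is done.

```bash
mkdir -p pics
python3 - <<'E'
from workcell import bot
import cv2
o=bot.get_obs();print(o['time_s'],o['tcp_pos'],o['tool_rot'],o['finger_gap'])
for n in('scene','top','wrist'):
    cv2.imwrite(f'pics/{n}0.png',bot.snapshot(n)[:,:,::-1])
    print(n,{k:(v if not hasattr(v,'round') else v) for k,v in bot.camera_params(n).items()})
a=cv2.imread('pics/scene0.png');b=cv2.imread('pics/top0.png')
E
```

```text
0.0 [ 139.82471613 -557.17228008  204.61213199] [-3.11612940e+00 -3.84839374e-01 -1.27698165e-05] 93.94412394943973
scene {'fx': 403.40083101136423, 'fy': 403.40083101136423, 'cx': 264.14111428100085, 'cy': 187.2696049359846, 'T': array([[-5.04288995e-01, -6.50032703e-01,  5.68462923e-01,
         9.37944331e+02],
       [ 8.63481838e-01, -3.86885248e-01,  3.23603030e-01,
         2.41661197e+02],
       [ 9.57736686e-03,  6.54046856e-01,  7.56393406e-01,
         5.91473856e+02],
       [ 0.00000000e+00,  0.00000000e+00,  0.00000000e+00,
         1.00000000e+00]])}
top {'fx': 347.5869191581223, 'fy': 347.5869191581223, 'cx': 253.17180591894987, 'cy': 196.7270179032641, 'T': array([[-4.89618804e-03,  9.96588393e-01, -8.23869102e-02,
         4.72356520e+02],
       [-9.99687134e-01, -2.85717416e-03,  2.48489666e-02,
        -1.00467492e+00],
       [ 2.45287979e-02,  8.24827993e-02,  9.96290583e-01,
         7.20901455e+02],
       [ 0.00000000e+00,  0.00000000e+00,  0.00000000e+00,
         1.00000000e+00]])}
wrist {'fx': 297.3186396354542, 'fy': 297.3186396354542, 'cx': 254.39140993409, 'cy': 192.35709135306683, 'mount': array([[ 6.22711356e-07,  9.71511116e-01,  2.36993989e-01,
         6.73178554e+01],
       [ 9.99999940e-01, -8.24582518e-05,  3.35394148e-04,
         1.56548277e+00],
       [ 3.45381253e-04,  2.36993974e-01, -9.71511059e-01,
        -1.81013017e+02],
       [ 0.00000000e+00,  0.00000000e+00,  0.00000000e+00,
         1.00000000e+00]])}
```

View pics/top0.png

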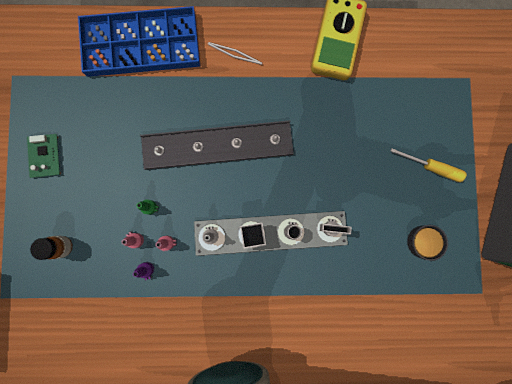

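View pics/scene0.png

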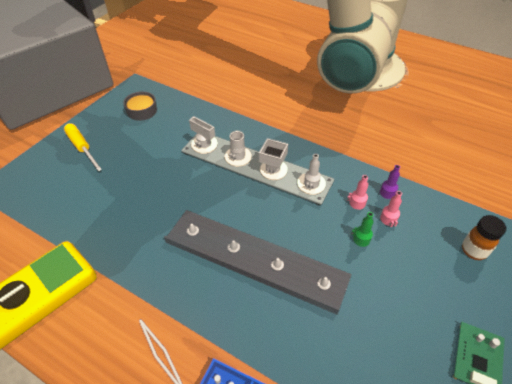

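The top view shows the rack's posts at about (159,150), (198,146), (237,142) and (275,139). The stand holds, left to right, pin (211,237), square (252,236), round (292,232) and slot (333,229). The pink, green and purple look-alikes are to the left. The rack is the farther of the two. Next I measure both plates and the posts.

```bash
cat > h.py <<'E'
import numpy as np,cv2
from workcell import bot
from scipy.spatial.transform import Rotation as R
def ray(n,uv,pose=None):
    c=bot.camera_params(n);uv=np.atleast_2d(uv).astype(float)
    x=(uv[:,0]-c['cx'])/c['fx'];y=(uv[:,1]-c['cy'])/c['fy']
    if n=='wrist':
        t=np.hypot(x,y);s=np.sinc(t/np.pi);d=np.c_[x*s,-y*s,-np.cos(t)]
        T=np.eye(4);T[:3,:3]=R.from_rotvec(pose['tool_rot']).as_matrix();T[:3,3]=pose['tcp_pos'];T=T@c['mount']
    else: d=np.c_[x,-y,-np.ones_like(x)];T=c['T']
    return T[:3,3],d@T[:3,:3].T
def onz(n,uv,z,pose=None):
    o,d=ray(n,uv,pose);z=np.broadcast_to(z,len(d));return o+d*((z-o[2])/d[:,2])[:,None]
def big(m):
    k,l,s,_=cv2.connectedComponentsWithStats(m.astype(np.uint8));return l==1+np.argmax(s[1:,4])
E
python3 - <<'E'
from h import *
np.set_printoptions(precision=1,suppress=True)
im=cv2.imread('pics/top0.png');h=cv2.cvtColor(im,cv2.COLOR_BGR2HSV)
H,S,V=[h[...,i].astype(int) for i in range(3)]
w=np.zeros(V.shape,bool);w[115:262,130:360]=1
low=(S<60)&w
low=cv2.morphologyEx(low.astype(np.uint8),cv2.MORPH_OPEN,np.ones((3,3)))
rk=low.copy();rk[185:]=0;st=low.copy();st[:195]=0
for nm,m,z in(('rack',big(rk),13),('stand',big(st),12)):
    c=max(cv2.findContours(m.astype(np.uint8),0,1)[0],key=cv2.contourArea)
    P=onz('top',c[:,0],z)[:,:2].astype(np.float32);r=cv2.minAreaRect(P);print(nm,r,cv2.boxPoints(r).tolist())
hull=cv2.convexHull(max(cv2.findContours(rk,0,1)[0],key=cv2.contourArea))
m=np.zeros_like(rk);cv2.fillPoly(m,[hull],1)
b=((V>110)&(m>0)).astype(np.uint8)
k,l,s,ce=cv2.connectedComponentsWithStats(b)
for i in range(1,k):
    if s[i,4]>8: print('post',ce[i],s[i,4],onz('top',ce[i],24))
E
```

```text
rack ((639.6783447265625, 56.0477294921875), (74.80445098876953, 311.2195129394531), 5.744207382202148) [[586.8893432617188, 207.1326141357422], [618.0385131835938, -102.5241470336914], [692.4673461914062, -95.03715515136719], [661.3181762695312, 214.61959838867188]]
stand ((457.6691589355469, -58.59523010253906), (71.2713851928711, 321.17694091796875), 3.660508394241333) [[411.8534851074219, 99.3904800415039], [432.3588562011719, -221.1312255859375], [503.4848327636719, -216.5809326171875], [482.9794616699219, 103.94076538085938]]
post [274.3 138.6] 62 [[649.1 -62.1  24. ]]
post [235.6 142.4] 67 [[641.1  16.8  24. ]]
post [197.1 146.3] 64 [[633.   94.9  24. ]]
post [158.3 150. ] 62 [[625.3 172.9  24. ]]
```

```bash
python3 -m crank '[[0.043,-0.0412,0,0],[0.043,-0.0412,0,0],[0.043,-0.0412,0,0],[0.043,-0.0412,0,0],[0.043,-0.0412,0,0],[0.043,-0.0412,0,0],[0.043,-0.0412,0,0],[0.043,-0.0412,0,0],[0.043,-0.0412,0,0],[0.043,-0.0412,0,0],[0,0,0,-0.174],[0,0,0,-0.174],[0,0,0,-0.174],[0,0,0,-0.174],[0,0,0,-0.174],[0,0,0,-0.174],[0,0,0,-0.174],[0,0,0,-0.174]]' 0
python3 -m crank '[[0,0,0,0],[0,0,0,0]]'
python3 - <<'E'
from h import *
import json
o=bot.get_obs();cv2.imwrite('pics/w1.png',bot.snapshot('wrist')[:,:,::-1])
json.dump({k:list(map(float,o[k])) for k in('tcp_pos','tool_rot')},open('w1.json','w'));print(o['tcp_pos'],o['tool_rot'],o['q'])
E
```

```text
time_s: 2.4
tcp_pos: [456.5, -53.4, 205.2]
tool_rot: [-2.139, -2.3, 0.001]
contact_force: [0.9, -0.5, 0.6]
finger_gap: 93.8
finger_force: 0.0
time_s: 2.65
tcp_pos: [456.6, -53.5, 205.3]
tool_rot: [-2.148, -2.292, 0.0]
contact_force: [-0.3, -0.6, -0.1]
finger_gap: 94.1
finger_force: 0.0
[456.62916343 -53.47826754 205.32859618] [-2.14845467e+00 -2.29186771e+00  2.98096788e-04] [-2.68040272e-01  1.01150237e-01  1.73217989e+00 -9.01427749e-05
  1.30850438e+00 -3.32590219e-01]
```

View pics/w1.png

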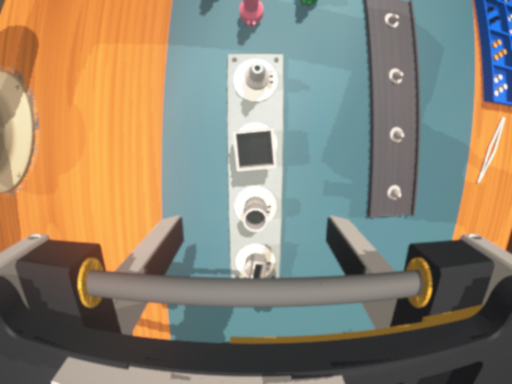

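Run:
```python
import cv2,numpy as np
a=cv2.imread('pics/w1.png');f=lambda x,y,w,h:cv2.resize(a[y:y+h,x:x+w],None,fx=4,fy=4,interpolation=2)
t=f(215,45,90,140);u=f(215,145,90,140)
cv2.imwrite('pics/w1c.png',np.hstack([t,u]))
```

```text
(no output)
```

View pics/w1c.png

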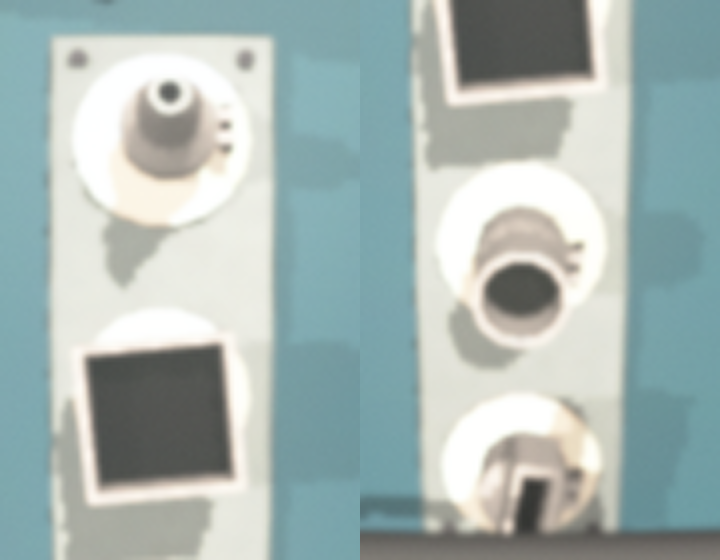

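The crop shows the pin tip at (257,68.5), the square's top centre at (255,150) and turned slightly, the round mouth at (255,219.5), and the seat discs at rows 80, 206 and 263. The slot is partly hidden by the gripper.

Run:
```python
from h import *
import json
np.set_printoptions(precision=1,suppress=True)
p=json.load(open('w1.json'))
g=lambda x,y,z:print(onz('wrist',[[x,y]],z,p)[0])
print('corners');g(228,54.5,12);g(283,54.25,12)
print('discs');g(255.6,80,17);g(255.2,205.8,17);g(255.3,263.5,17)
print('pin tip');g(257.25,68.5,91)
print('sq');
q=np.array([(76,350),(232,333),(244,487),(90,505)])/4+[215,45];P=onz('wrist',q,71,p);print(P,P.mean(0))
for i in range(4):
    e=P[(i+1)%4]-P[i];print(np.hypot(*e[:2]),np.degrees(np.arctan2(e[1],e[0])))
print('round');g(255.25,219.5,71)
print('posts tip')
for u in((391.5,19),(396,75),(396.5,134),(394,191)):g(*u,27)
# slot from top view
im=cv2.imread('pics/top0.png');cv2.imwrite('pics/t0c.png',cv2.resize(im[205:260,180:365],None,fx=4,fy=4,interpolation=2))
```

```text
corners
[413.   96.8  12. ]
[481.5 101.6  12. ]
discs
[449.6  64.7  17. ]
[459.4 -94.5  17. ]
[ 465.  -177.9   17. ]
pin tip
[450.9  66.1  91. ]
sq
[[430.7  -0.1  71. ]
 [471.5   7.   71. ]
 [477.8 -33.9  71. ]
 [436.8 -41.5  71. ]] [454.2 -17.1  71. ]
41.38886087603612 9.944272013981175
41.3996539210206 -81.3335141035261
41.663817214795344 -169.5089716847391
41.8040577850343 98.30447848746087
round
[459.4 -94.8  71. ]
posts tip
[621.  170.2  27. ]
[629.1  92.8  27. ]
[636.3  15.5  27. ]
[643.9 -60.3  27. ]
```

View pics/t0c.png

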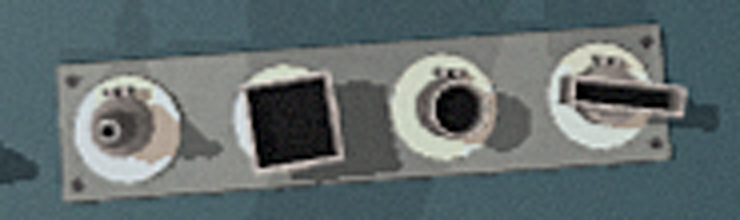

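```bash
python3 -m crank '[[0.0596,0.0007,0,0],[0.0596,0.0007,0,0],[0,0,0.06,0],[0,0,0.06,0],[0,0,0.02,0],[0,0,0.016,0],[0,0,0,0]]' 0
python3 -m crank '[[0,0,0,0],[0,0,0,0],[0,0,0,0],[0,0,0,0],[0,0,0,0],[0,0,0,0]]' 1
```

```text
time_s: 3.58
tcp_pos: [449.1, 65.5, 48.4]
tool_rot: [-2.146, -2.292, 0.003]
contact_force: [-0.0, 0.3, 0.5]
finger_gap: 93.9
finger_force: 0.0
time_s: 4.32
tcp_pos: [450.2, 65.5, 49.5]
tool_rot: [2.146, 2.295, -0.0]
contact_force: [0.1, -0.6, -0.5]
finger_gap: 37.1
finger_force: 0.0
```

Run:
```python
from h import *
P=onz('top',np.array([(566,75),(685,90),(683,115),(560,103)])/4+[180,205],71);print(P.round(1),P.mean(0))
for i in range(4):
    e=P[(i+1)%4]-P[i];print(np.hypot(*e[:2]),np.degrees(np.arctan2(e[1],e[0])))
```

```text
[[ 474.9 -145.    71. ]
 [ 467.6 -201.    71. ]
 [ 456.  -199.7   71. ]
 [ 461.9 -141.9   71. ]] [ 465.11172947 -171.9130602    71.        ]
56.419905895907974 -97.41484039158034
11.724858832916063 173.76241311227815
58.07115918616813 84.17113125055167
13.401695724809295 -13.360057691369883
```

```bash
python3 -m crank '[[0,0,0,0],[0,0,0,0],[0,0,0,0],[0,0,0,0],[0,0,-0.01,0],[0,0,-0.02,0],[0,0,-0.06,0]]' 1
```

```text
time_s: 5.2
tcp_pos: [447.9, 65.5, 138.7]
tool_rot: [-2.143, -2.291, 0.007]
contact_force: [1.2, 0.1, -0.3]
finger_gap: 17.2
finger_force: 30.0
```

```bash
python3 -m crank '[[-0.0218,0.0455,0,0],[-0.0218,0.0455,0,0],[-0.0218,0.0455,0,0],[-0.0218,0.0455,0,0],[0,0,0,-0.036],[0,0,0,0],[0,0,0,0]]'
python3 - <<'E'
from h import *
import json
o=bot.get_obs();a=bot.snapshot('wrist')[:,:,::-1].copy();cv2.imwrite('pics/w2.png',a)
json.dump({k:list(map(float,o[k])) for k in('tcp_pos','tool_rot')},open('w2.json','w'));print(o['tcp_pos'],o['tool_rot'])
cv2.imwrite('pics/w2c.png',cv2.resize(a[0:290,150:370],None,fx=2,fy=2,interpolation=2))
E
```

```text
time_s: 6.08
tcp_pos: [636.2, -8.6, 139.8]
tool_rot: [-2.103, -2.333, 0.001]
contact_force: [-0.3, 0.4, 0.3]
finger_gap: 17.4
finger_force: 30.0
[636.17071971  -8.60932261 139.84015399] [-2.10324728e+00 -2.33267648e+00  6.02548463e-04]
```

View pics/w2c.png

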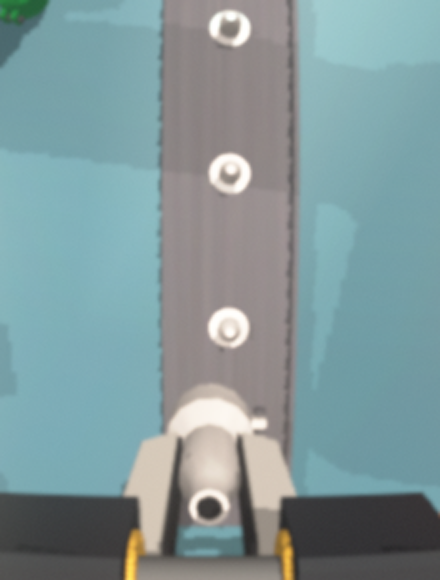

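The rack's posts show as bright rings in the crop at (230,29), (230,174) and (229,327). The pin tube top is held at (209,507) and its lug is at (260,424).

Run:
```python
from h import *
import json
np.set_printoptions(precision=1,suppress=True)
p=json.load(open('w2.json'));R0=R.from_rotvec(p['tool_rot']).as_matrix();print(R0[:2,:2])
f=lambda l,z:onz('wrist',np.array(l,float)/2+[150,0],z,p)
print(f([(230,29),(230,174),(229,327)],13));print(f([(229,22),(230,168),(229,330)],30))
print('edges mid z12/18',f([(162,100),(162,300)],12),f([(296,100),(296,300)],18))
q=f([(209,507)],139.8-32+74)[0];print('pin top rel tool',R0.T@(q-p['tcp_pos']))
```

```text
[[-0.1  1. ]
 [ 1.   0.1]]
[[627.4 173.9  13. ]
 [635.4  94.3  13. ]
 [643.3  15.   13. ]]
[[626.6 171.4  30. ]
 [634.7  95.3  30. ]
 [642.7  15.9  30. ]]
edges mid z12/18 [[596.5 130.7  12. ]
 [607.1  25.5  12. ]] [[664.7 137.   18. ]
 [675.9  33.5  18. ]]
pin top rel tool [  0.4  -0.7 -42. ]
```

```bash
python3 -m crank '[[0.0608,0.0033,0,0],[0.0608,0.0033,0,0],[0.0607,0.0034,0,0],[0,0,0,0],[0,0,0.05,0],[0,0,0.025,0],[0,0,0.004,0],[0,0,0.005,0],[0,0,0.005,0],[0,0,0.005,0],[0,0,0,0]]'
```

```text
time_s: 7.5
tcp_pos: [628.7, 173.0, 45.4]
tool_rot: [-2.104, -2.333, 0.0]
contact_force: [-0.1, -0.9, -0.5]
finger_gap: 17.3
finger_force: 30.0
```

```bash
python3 -m crank '[[0,0,0,0],[0,0,0,0],[0,0,0,0],[0,0,0,0],[0,0,-0.02,0],[0,0,-0.055,0],[-0.0344,-0.0385,0,0],[-0.0344,-0.0385,0,0],[-0.0344,-0.0385,0,0],[-0.0344,-0.0385,0,0],[-0.0343,-0.0383,0,0],[0,0,0,-0.062],[0,0,0,0],[0,0,0,0]]' 0
python3 - <<'E'
from h import *
import json
o=bot.get_obs();a=bot.snapshot('wrist')[:,:,::-1].copy();cv2.imwrite('pics/w3.png',a)
json.dump({k:list(map(float,o[k])) for k in('tcp_pos','tool_rot')},open('w3.json','w'));print(o['tcp_pos'],o['tool_rot'],o['finger_gap'])
E
```

```text
time_s: 9.25
tcp_pos: [455.7, -17.5, 120.6]
tool_rot: [2.031, 2.396, 0.0]
contact_force: [-0.2, 0.5, 0.1]
finger_gap: 93.9
finger_force: 0.0
[455.67550161 -17.53183096 120.60343173] [2.03093632e+00 2.39613320e+00 4.82156907e-04] 93.86681319119809
```

View pics/w3.png

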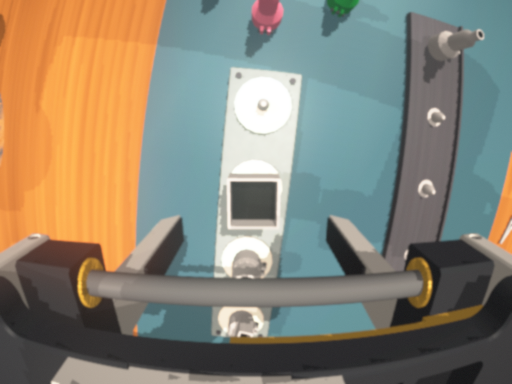

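The pin nozzle stands on post 1. The square's top is centred near (254,202), between the fingers and aligned with them.

```bash
python3 - <<'E'
from h import *
import json
p=json.load(open('w3.json'));R0=R.from_rotvec(p['tool_rot']).as_matrix()
print(np.degrees(np.arctan2(R0[1,0],R0[0,0])))
print((onz('wrist',[[228,178],[281,178],[280,228],[228,229],[254.3,203.2]],71,p)-p['tcp_pos'])@R0)
E
python3 -m crank '[[0,0,0.03,0],[0,0,0.03,0],[0,0,0.011,0],[0,0,0,0]]' 0
python3 -m crank '[[0,0,0,0],[0,0,0,0],[0,0,0,0],[0,0,0,0],[0,0,0,0],[0,0,0,0],[0,0,0,0],[0,0,0,0]]' 1
```

```text
99.43150389536923
[[ 22.25886681 -21.82589672  49.58568691]
 [ 22.2591023   20.13074788  49.61039932]
 [-19.8268045   20.28049688  49.61975062]
 [-20.71921866 -22.82514594  49.59455782]
 [  1.5705359   -1.00769141  49.60250233]]
time_s: 9.8
tcp_pos: [455.1, -17.4, 49.0]
tool_rot: [-2.03, -2.397, 0.001]
contact_force: [-1.0, -0.8, 0.7]
finger_gap: 94.3
finger_force: 0.0
time_s: 10.8
tcp_pos: [455.2, -17.7, 49.5]
tool_rot: [2.031, 2.397, -0.0]
contact_force: [-0.6, -0.6, 0.5]
finger_gap: 42.1
finger_force: 30.0
```

```bash
python3 -m crank '[[0,0,-0.01,0],[0,0,-0.03,0],[0,0,-0.05,0],[0.0197,0.0492,0,0],[0.0197,0.0492,0,0],[0.0197,0.0492,0,0],[0.0198,0.0492,0,0],[0,0,0,0],[0,0,0.05,0],[0,0,0.02,0],[0,0,0,0]]'
python3 - <<'E'
from h import *
import json
o=bot.get_obs();a=bot.snapshot('wrist')[:,:,::-1].copy();cv2.imwrite('pics/w4.png',a)
json.dump({k:list(map(float,o[k])) for k in('tcp_pos','tool_rot')},open('w4.json','w'));print(o['tcp_pos'],o['tool_rot'],o['finger_gap'])
E
```

```text
time_s: 12.18
tcp_pos: [633.9, 91.9, 67.9]
tool_rot: [-2.029, -2.394, 0.006]
contact_force: [0.2, 0.3, -0.2]
finger_gap: 41.9
finger_force: 30.0
[633.87413859  91.86231175  67.92312521] [-2.02890394 -2.39398827  0.0056611 ] 41.93977967845769
```

View pics/w4.png

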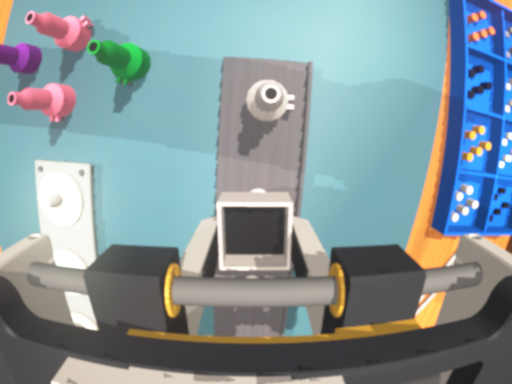

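```bash
python3 - <<'E'
from h import *
import json
p=json.load(open('w4.json'));R0=R.from_rotvec(p['tool_rot']).as_matrix()
print(onz('wrist',[[258,190]],[30],p),onz('wrist',[[258,190]],[48],p))
print((onz('wrist',[[255,237]],p['tcp_pos'][2]+22,p)-p['tcp_pos'])@R0)
print(onz('wrist',[[268,101],[270,93]],[13,86],p))
o=bot.get_obs();print(o['tcp_pos'])
E
python3 -m crank '[[0,0,0,0]]'
```

```text
[[632.96118605 107.16872831  30.        ]] [[632.14692753 111.30913584  48.        ]]
[[  1.51409848  -0.54694651 -21.99703254]]
[[629.59167159 175.23484566  13.        ]
 [627.90700806 174.30362569  86.        ]]
[635.37207353  91.98211826  69.46674363]
time_s: 12.35
tcp_pos: [637.1, 92.2, 71.1]
tool_rot: [2.03, 2.395, 0.003]
contact_force: [-1.0, -0.3, 0.4]
finger_gap: 41.6
finger_force: 30.0
```

```bash
python3 -m crank '[[0,0,0.006,0],[0,0,0.006,0],[0,0,0.006,0],[0,0,0.006,0],[0,0,0,0],[0,0,0,0]]'
```

```text
time_s: 13.1
tcp_pos: [636.3, 92.5, 45.3]
tool_rot: [-2.031, -2.397, 0.0]
contact_force: [0.1, 0.7, -0.5]
finger_gap: 41.7
finger_force: 30.0
```

```bash
python3 -m crank '[[0,0,0,0],[0,0,0,0],[0,0,0,0],[0,0,0,0],[0,0,-0.02,0],[0,0,-0.055,0],[-0.0311,-0.041,0,0],[-0.0311,-0.041,0,0],[-0.0311,-0.041,0,0],[-0.0312,-0.041,0,0],[-0.0312,-0.0409,0,0],[0,0,0,0.1],[0,0,0,0],[0,0,0,0]]' 0
python3 - <<'E'
from h import *
import json
o=bot.get_obs();a=bot.snapshot('wrist')[:,:,::-1].copy();cv2.imwrite('pics/w5.png',a)
json.dump({k:list(map(float,o[k])) for k in('tcp_pos','tool_rot')},open('w5.json','w'));print(o['tcp_pos'],o['tool_rot'],o['finger_gap'])
E
```

```text
time_s: 14.85
tcp_pos: [460.2, -94.6, 120.6]
tool_rot: [2.146, 2.294, 0.0]
contact_force: [0.7, -0.6, 0.8]
finger_gap: 94.0
finger_force: 0.0
[460.18331717 -94.61030284 120.55281229] [2.14571826e+00 2.29414250e+00 2.48858609e-04] 93.9923458394129
```

View pics/w5.png

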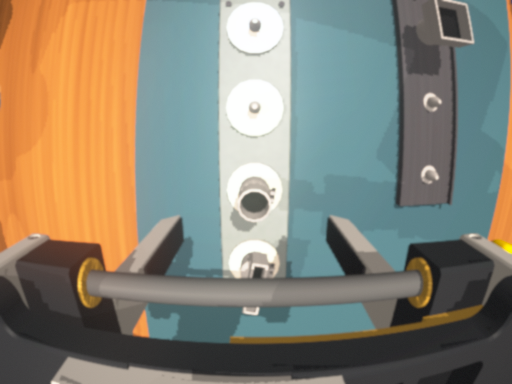

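The round nozzle's mouth is at (255,203), centred between the fingers. Posts 3 and 4 are free at (432,102) and (430,175).

```bash
python3 -m crank '[[0,0,0.03,0],[0,0,0.03,0],[0,0,0.011,0],[0,0,0,0]]' 0
python3 -m crank '[[0,0,0,0],[0,0,0,0],[0,0,0,0],[0,0,0,0],[0,0,0,0],[0,0,0,0],[0,0,0,0],[0,0,0,0],[0,0,0,0]]' 1
python3 - <<'E'
from h import *
import json
p=json.load(open('w5.json'));R0=R.from_rotvec(p['tool_rot']).as_matrix()
print(onz('wrist',[[432,102],[430,175]],24,p)); print((onz('wrist',[[255,203.5]],71,p)-p['tcp_pos'])@R0)
E
```

```text
time_s: 15.4
tcp_pos: [459.7, -94.4, 49.0]
tool_rot: [-2.146, -2.293, 0.001]
contact_force: [-0.5, -0.5, 0.1]
finger_gap: 94.1
finger_force: 0.0
time_s: 16.52
tcp_pos: [459.8, -94.8, 49.4]
tool_rot: [2.148, 2.292, -0.0]
contact_force: [0.2, 0.0, 0.1]
finger_gap: 27.2
finger_force: 30.0
[[638.12920095  13.71844491  24.        ]
 [646.49118368 -63.84978401  24.        ]]
[[ 1.24710415 -0.28289625 49.5524957 ]]
```

```bash
python3 -m crank '[[0,0,-0.01,0],[0,0,-0.03,0],[0,0,-0.05,0],[0.0239,0.0478,0,0],[0.0239,0.0478,0,0],[0.0239,0.0478,0,0],[0.0238,0.0477,0,0],[0,0,0,0],[0,0,0.05,0],[0,0,0.02,0],[0,0,0.006,0],[0,0,0.006,0],[0,0,0.006,0],[0,0,0.006,0],[0,0,0,0],[0,0,0,0]]'
```

```text
time_s: 18.52
tcp_pos: [644.5, 12.9, 45.6]
tool_rot: [2.148, 2.292, 0.0]
contact_force: [0.2, -0.4, -0.6]
finger_gap: 27.0
finger_force: 30.0
```

```bash
python3 -m crank '[[0,0,0,0],[0,0,0,0],[0,0,0,0],[0,0,0,0],[0,0,-0.02,0],[0,0,-0.055,0],[-0.0351,-0.0382,0,0],[-0.0351,-0.0382,0,0],[-0.0351,-0.0382,0,0],[-0.0351,-0.0382,0,0],[-0.0351,-0.0383,0,0],[0,0,0,0.18],[0,0,0,0],[0,0,0,0]]' 0
python3 - <<'E'
from h import *
import json
o=bot.get_obs();a=bot.snapshot('wrist')[:,:,::-1].copy();cv2.imwrite('pics/w6.png',a)
json.dump({k:list(map(float,o[k])) for k in('tcp_pos','tool_rot')},open('w6.json','w'));print(o['tcp_pos'],o['tool_rot'],o['finger_gap'])
b=cv2.resize(a[0:260,150:],None,fx=2,fy=2,interpolation=2);cv2.imwrite('pics/w6c.png',b)
E
```

```text
time_s: 20.27
tcp_pos: [465.3, -174.4, 120.5]
tool_rot: [2.342, 2.093, 0.0]
contact_force: [-0.3, 0.4, 0.8]
finger_gap: 94.1
finger_force: 0.0
[ 465.3298014  -174.43687383  120.52595355] [2.34210678e+00 2.09337436e+00 1.57753584e-04] 94.07334993948436
```

View pics/w6c.png

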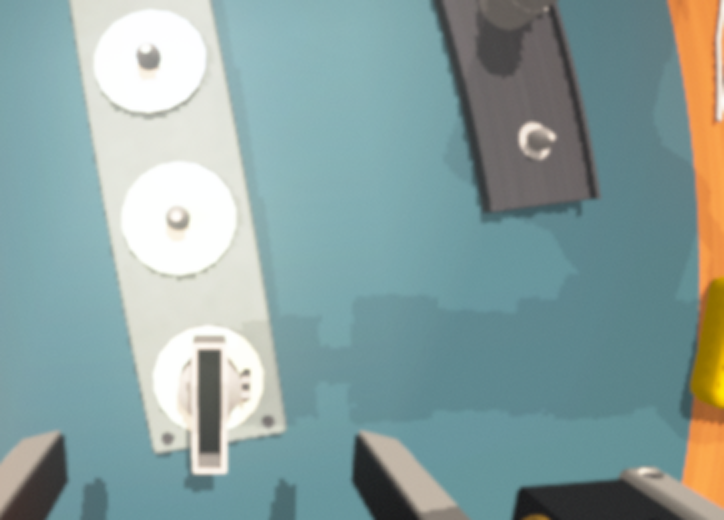

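The slot nozzle's top is centred at crop (209,404) and lines up with the tool. Post 4 is at crop (537,140).

```bash
python3 -m crank '[[0,0,0.03,0],[0,0,0.03,0],[0,0,0.011,0],[0,0,0,0]]' 0
python3 -m crank '[[0,0,0,0],[0,0,0,0],[0,0,0,0],[0,0,0,0],[0,0,0,0],[0,0,0,0],[0,0,0,0],[0,0,0,0],[0,0,0,0],[0,0,0,0],[0,0,0,0]]' 1
python3 - <<'E'
from h import *
import json
p=json.load(open('w6.json'));R0=R.from_rotvec(p['tool_rot']).as_matrix();print(R0[:2,:2])
f=lambda l,z:onz('wrist',np.array(l,float)/2+[150,0],z,p)
print((f([(192,337),(226,337),(228,472),(190,472)],71)-p['tcp_pos'])@R0)
E
```

```text
time_s: 20.82
tcp_pos: [465.0, -174.2, 49.0]
tool_rot: [-2.343, -2.091, 0.001]
contact_force: [0.9, -0.4, -0.3]
finger_gap: 94.1
finger_force: 0.0
time_s: 22.2
tcp_pos: [464.9, -174.6, 49.4]
tool_rot: [-2.345, -2.09, 0.0]
contact_force: [0.6, 0.3, -0.2]
finger_gap: 13.9
finger_force: 30.0
[[ 0.1118042   0.99373022]
 [ 0.99373025 -0.11180416]]
[[ 29.64444307  -7.04829687  49.52004541]
 [ 29.64539793   6.28933385  49.52398327]
 [-27.08210537   7.54964844  49.53168384]
 [-27.08354243  -8.2977055   49.52700503]]
```

```bash
python3 -m crank '[[0,0,-0.01,0],[0,0,-0.03,0],[0,0,-0.05,0],[0.032,0.0434,0,0],[0.032,0.0434,0,0],[0.032,0.0434,0,0],[0.0322,0.0435,0,0],[0,0,0,0],[0,0,0.05,0],[0,0,0.02,0],[0,0,0.006,0],[0,0,0.006,0],[0,0,0.006,0],[0,0,0.006,0],[0,0,0,0],[0,0,0,0]]'
```

```text
time_s: 24.2
tcp_pos: [652.5, -67.2, 45.7]
tool_rot: [2.345, 2.09, 0.0]
contact_force: [-0.1, -0.9, -0.8]
finger_gap: 13.7
finger_force: 30.0
```

Release, rise, back off to the side and check.

```bash
python3 -m crank '[[0,0,0,0],[0,0,0,0],[0,0,0,0],[0,0,0,0],[0,0,-0.02,0],[0,0,-0.055,0],[0,0,-0.06,0],[-0.05,-0.03,0,0],[-0.05,-0.03,0,0],[-0.05,-0.03,0,0],[0,0,0,0],[0,0,0,0]]' 0
python3 - <<'E'
from h import *
a=bot.snapshot('scene')[:,:,::-1];b=bot.snapshot('top')[:,:,::-1]
f=lambda a,x,y,w,h,s:cv2.resize(a[y:y+h,x:x+w],None,fx=s,fy=s,interpolation=2)
A=f(a,150,180,220,140,3.4)[:,:748];B=f(b,130,110,170,65,4)[:, :748]
im=np.zeros((600,748,3),np.uint8);A=f(a,150,175,220,145,2.3);im[:A.shape[0],:A.shape[1]]=A;im[338:338+260,:680]=B
cv2.imwrite('pics/end.png',im)
E
```

```text
time_s: 25.7
tcp_pos: [546.0, -205.6, 180.6]
tool_rot: [2.346, 2.089, 0.002]
contact_force: [0.2, -0.6, 1.1]
finger_gap: 94.1
finger_force: 0.0
```

View pics/end.png

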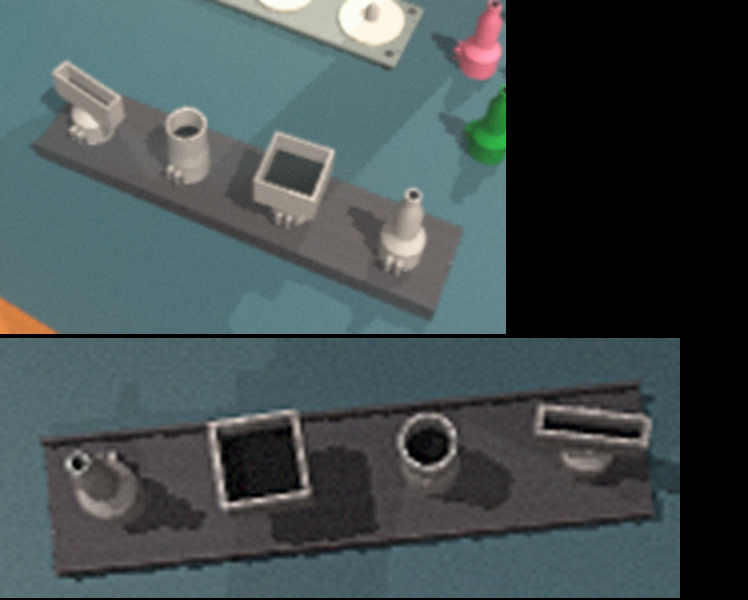

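All four nozzles stand upright and seated in the right order: pin, square, round, slot. The gripper is clear of them.

```bash
python3 -c "
from workcell import bot
print(bot.finish_job())"
```

```text
the job is handed in; nothing more can be done
None
```

I moved all four nozzles to the rack in their original order (pin, square, round, slot, left to right), released them and handed the job in at about 26 s; the last pictures show them upright and seated, and no verdict came back.

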